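Pack down the folding studio lamp

TASK

Pack away the folding table lamp: while its mast still stands leaning as it is, push the thinnest tube fully home first and then the next one, both right down to their stops. Then turn the mast in line with its base and lay it right down into the cradle, having first taken the pink bottle off the base and stood it upright on the table without tipping it. Let go, and leave the other bottles, the brush jar and the airbrush stand undisturbed.

Things in the scene. Friction and masses are not known exactly. Their poses are not given: they have to be found in the camera images.
- lamp: Base of the folding lamp: a heavy teal plate 250 x 110 mm, 18 mm thick, that does not move. Origin: on the table, under the swivel axis. The plate runs from 50 mm behind (own +x) to 200 mm in front (own -x) of the origin, and +-55 mm in own y
- hinge (a point): Middle of the mast's hinge pin, on the swivel axis, 55 mm above the table, between two aluminium cheeks 26 mm deep whose tops are 69 mm high; a black knob sticks out to 34 mm on the +y side there
- cradle (a point): Where the folded mast lies: middle of the black two-pronged cradle on the base, 85 mm from the swivel axis towards own -x of the lamp, 55 mm above the table; the prongs are 16 mm deep, reach +-20 mm in own y and are 64 mm high
- swivel (a joint): Turn of the mast and its hinge about the vertical axis through the lamp's origin (rad). 0: mast in line with the base, folding towards own -x of the base over the cradle; positive: anticlockwise seen from above. Range +-0.9. Stiff: stays where it is left, slips at about 0.5 N m
- lean (a joint): Lean of the mast from upright about the hinge pin (rad). 0 upright, 1.57 lying level in the cradle (stop). It leans to the side of the plate's long end (own -x turned by the swivel). Stiff: stays where it is left, slips at about 0.9 N m, so a push well off the mast's own line folds it down early
- middle_tube (a joint): How far the middle tube (17 mm steel tube with a black collar 22 mm wide, 12 mm long) still stands out of the lowest tube (22 mm steel tube, black collar 27 mm wide at its upper end, which ends 128 mm from the hinge pin) in m. 0 is fully home on its stop, up to 0.080. Held by friction of about 9 N
- inner_tube (a joint): How far the thinnest, topmost tube (12 mm steel tube that carries the light head) still stands out of the middle tube, in m. 0 is fully home on its stop, up to 0.075. Held by friction of about 4 N, so that it goes in before the middle tube when the head is pushed along the mast
- head (a point): Centre of the light head: a round white tube, 28 mm diameter, 130 mm long, teal ends, fixed crosswise (T) on the thinnest tube by a neck 18 mm wide, 10 mm long. It lies on the mast's line, 0.164 m + middle_tube + inner_tube from the hinge pin. Axes: z along the mast away from the hinge, y along the head (level), x square to both, on the upper side of the leaning mast
- bottle_pink: Pink colour bottle with black cap, left standing on the long end of the lamp's base, where the light head comes down when the mast is folded. 38 mm diameter with straight sides up to 59 mm, then a shoulder and a narrow neck, 95 mm high, about 0.13 kg, loose. Origin: centre of its underside, 18 mm above the table when it stands on the base
- bottle_white: Bystander: white colour bottle with black cap, 38 mm diameter with straight sides up to 59 mm, then a shoulder and a narrow neck, 95 mm high, about 0.13 kg, loose. Origin: centre of its underside
- bottle_blue: Bystander: blue colour bottle with black cap, 38 mm diameter with straight sides up to 59 mm, then a shoulder and a narrow neck, 95 mm high, about 0.13 kg, loose. Origin: centre of its underside
- brush_jar: Bystander: glass jar, 74 mm diameter, 100 mm high, with brushes that stand up to 185 mm high and lean out to 45 mm from its axis, loose. Origin: centre of its underside
- airbrush_stand: Bystander: round steel stand (80 mm foot) with an airbrush 155 mm long lying on it along own x, about 135 mm high in all, loose. Origin: centre of the foot's underside
Things that resemble listed ones, but are neither listed nor needed, are in the scene too. What is meant by the bottle_pink is not green or orange, and is the smaller of those in its own colour.

How it is judged (in metres and radians):
On the way, in this order (a step that is already met when the one before it is completed fails the run):
1. the thinnest tube is fully home (within 3 mm) while the middle tube still stands out and the mast still stands (value of joint inner_tube below 0.003 m and value of joint middle_tube above 0.015 m and value of joint lean below 0.95 rad), for 0.1 s.
2. both tubes are fully home (within 3 mm) while the mast still stands (less than 0.95 rad from upright) (value of joint each of inner_tube, middle_tube below 0.003 m and value of joint lean below 0.95 rad), for 0.2 s.
At the end, for the whole second after the job is handed in: Both tubes home within 3 mm; the mast down in its cradle (lean over 1.50 rad) and in line with the base (swivel within 0.08 rad); the pink bottle upright (within 0.1 rad) on the table itself; all at rest and let go. No other bottle, jar or stand moved over 20 mm or tipped (value of joint each of inner_tube, middle_tube below 0.003 m and height (world z) of bottle_pink below 0.006 m and angle between bottle_pink's own z axis and vertical below 0.1 rad and linear speed of each of bottle_pink, inner_tube below 0.02 m/s and value of joint lean above 1.5 rad and value of joint swivel between -0.08 and 0.08 rad); the robot touches nothing.
It fails at once if the bottle white is shoved more than 20 mm or tipped (distance of bottle_white from where it was at the start of the episode above 0.02 m or angle between bottle_white's own z axis and vertical above 0.3 rad).
It fails at once if the bottle blue is shoved more than 20 mm or tipped (distance of bottle_blue from where it was at the start of the episode above 0.02 m or angle between bottle_blue's own z axis and vertical above 0.3 rad).
It fails at once if the brush jar is shoved more than 20 mm or tipped (distance of brush_jar from where it was at the start of the episode above 0.02 m or angle between brush_jar's own z axis and vertical above 0.3 rad).
It fails at once if the airbrush stand is shoved more than 20 mm or tipped (distance of airbrush_stand from where it was at the start of the episode above 0.02 m or angle between airbrush_stand's own z axis and vertical above 0.3 rad).
It fails at once if the pink bottle is tipped over (angle between bottle_pink's own z axis and vertical above 0.5 rad).
It also fails if it takes over 67 s, if anything falls off the work surface, if the arm or the gripper's body presses on something with over 40 N, if the wrist force passes 120 N, or if a joint passes its speed limit or range.

ROBOT

A 6-joint arm with a two-finger parallel gripper is mounted at the origin on the work surface. World frame = base frame: x ahead of the robot, y to its left, z up, the work surface at z = 0. Lengths are in m, angles in degrees, forces in N, time in s.
With the tool pointing down it reaches from about 0.4 to 0.825 m from the base axis. Payload 7 kg.
Tool frame: the origin (TCP) lies midway between the tips of the shut fingers; the grasp point (between the pads) lies 19 mm behind it; z points along the fingers, y is the line along which they close (so a half turn about z gives the same grasp; the last joint's range is limited). The gripper opens to 88 mm and grips with 3 to 60 N. Pads are 19 mm wide; open, the fingers measure 130 mm over their backs; the gripper's body (78 mm by 193 mm) begins 47 mm behind the grasp point.
Start: joints at [-53.337, 20.546, 0.682, 0, -70.136, -16.507], TCP at [0.233, -0.634, 0.227] pointing down, gripper open.
Joint ranges: [-176.03, 176.03], [-82.01, 121.73], [-58.28, 71.71], [-173.87, 95.51], [-174.79, -0.11], [-173.66, 173.66]. Speed limits (degrees/s): [136.94, 136.94, 172.46, 180, 180, 180].

INTERFACE

Orientations are given as a 3x3 rotation matrix whose columns are the frame's x, y, z axes.
In Python, from rig import robot gives the robot as it stands. Calls block until the motion is done:
- robot.goto(position, orientation): joint-space move of the TCP to a pose.
- robot.servo_line(position, ori=None, speed=0.15): straight line of the TCP; ori=None keeps the orientation; speed is the mean speed in m/s.
- robot.movej(angles): joint-space move.
- robot.move_gripper(opening): opening from 0.0 (shut) to 1.0 (fully open); the grip force is fixed at half the most; returns when the fingers have stopped.
- robot.dwell(seconds).
- robot.ik(position, orientation): joint angles nearest the present ones, or None.
- robot.grab_frame(name): name is "side" or "top" or "wrist"; returns (picture, depth): 384x512x3 uint8, red, green, blue; 384x512 float32, m along the optical axis (not along the pixel's ray), 0 where there is no reading.
- robot.camera_info(name): a dict with "vfov" (degrees; the focal length in pixels is half the picture's height over the tangent of half this angle, whatever the lens; pixels are square), "cx", "cy" (the principal point, pixels), "view" (4x4, takes a point from world to camera coordinates); the wrist camera has in their place "T_tool_cam" (4x4, takes a point from camera to tool coordinates, whose origin is the TCP and whose axes are the flange's). Camera axes: x right, y down, z forward; pixel columns grow to the right and rows downward; lengths in m; the calibration is good to about 2 mm. A picture is of the moment at which its call begins: read the wrist's pose just before it. camera_info takes no time and is no camera call.
A pose or a line that the arm cannot do raises robot.Unreachable and nothing moves.
- robot.job_done(): hands the job in; it is judged then, once.
Readings, each from a call of its own:
- robot.read_t(): time.
- robot.read_qpos(): joint angles.
- robot.read_qvel(): joint speeds.
- robot.read_effort(): joint torques, N m.
- robot.read_position(): TCP position.
- robot.read_tcp_rot(): TCP orientation.
- robot.read_force(): force on the tool from outside, world axes, zero at the start.
- robot.read_ft_torque(): the same for the moment, N m.
- robot.read_grip_width(): opening from 0.0 (shut) to 1.0 (fully open).
- robot.read_finger_force(): force on a finger pad.
Only numpy, scipy, OpenCV 4.12 (cv2) and the standard library are available. Lean on these libraries where they do the work, as an engineer would, in place of code of your own. Each camera call takes 0.05 s, during which the arm holds its last target. There are 200 camera calls.

## Working session

There is one attempt and no reset: what is moved stays moved. The work goes in short steps, each a Python script; the robot and the scene stay as the last script left them, time stands still between calls to the robot, and variables do not carry over. Pictures are saved under pics/ and viewed, at most 10 in all, crops included, and the job is handed in when it is done.

```bash
ls; mkdir -p pics; cat > h.py <<'E'
from rig import robot
import numpy as np, cv2
def grab(n):
    info=robot.camera_info(n); 
    if n=="wrist":
        T=np.eye(4);T[:3,:3]=robot.read_tcp_rot();T[:3,3]=robot.read_position()
        C=T@np.array(info["T_tool_cam"])
    else: C=np.linalg.inv(np.array(info["view"]))
    im,d=robot.grab_frame(n)
    f=im.shape[0]/2/np.tan(np.radians(info["vfov"])/2)
    return dict(im=im,d=d,C=C,f=f,cx=info["cx"],cy=info["cy"])
def cloud(g):
    v,u=np.mgrid[:g["d"].shape[0],:g["d"].shape[1]]
    d=g["d"];P=np.stack([(u-g["cx"])/g["f"]*d,(v-g["cy"])/g["f"]*d,d],-1)
    W=P@g["C"][:3,:3].T+g["C"][:3,3]; W[d==0]=np.nan
    return W
E
python3 - <<'E'
from h import *
ims=[]
for n in("side","top"):
    g=grab(n);np.savez("pics/%s0.npz"%n,**g);ims.append(g["im"]);print(n,g["C"],g["f"],robot.camera_info(n))
a=np.vstack([cv2.resize(i,(512,384)) for i in ims])
for n,i in zip(("side","top"),ims): cv2.imwrite("pics/%s0.png"%n,cv2.resize(i[:,:,::-1],(800,600),interpolation=cv2.INTER_CUBIC))
E
```

```text
pics
side [[-0.9602882  -0.20718596  0.18687038  0.40463118]
 [-0.27841967  0.66803338 -0.69008253  0.7281136 ]
 [ 0.01813976 -0.7147065  -0.69918922  0.84101664]
 [ 0.          0.          0.          1.        ]] 379.29184398012904 {'vfov': 53.697659460049756, 'cx': 252.3205597752692, 'cy': 197.43440744958883, 'view': array([[-0.9602882 , -0.27841967,  0.01813976,  0.57602786],
       [-0.20718596,  0.66803338, -0.7147065 ,  0.19850977],
       [ 0.18687038, -0.69008253, -0.69918922,  1.01487466],
       [ 0.        ,  0.        ,  0.        ,  1.        ]])}
top [[-0.04031135 -0.96902414  0.24365388  0.35409316]
 [-0.99917534  0.03790774 -0.01454763  0.05632108]
 [ 0.00486064 -0.24403939 -0.96975314  1.2155945 ]
 [ 0.          0.          0.          1.        ]] 435.7339336745388 {'vfov': 47.56002115846854, 'cx': 250.9440407703771, 'cy': 198.72606938188378, 'view': array([[-0.04031135, -0.99917534,  0.00486064,  0.06464004],
       [-0.96902414,  0.03790774, -0.24403939,  0.63764275],
       [ 0.24365388, -0.01454763, -0.96975314,  1.09336975],
       [ 0.        ,  0.        ,  0.        ,  1.        ]])}
```

View pics/side0.png

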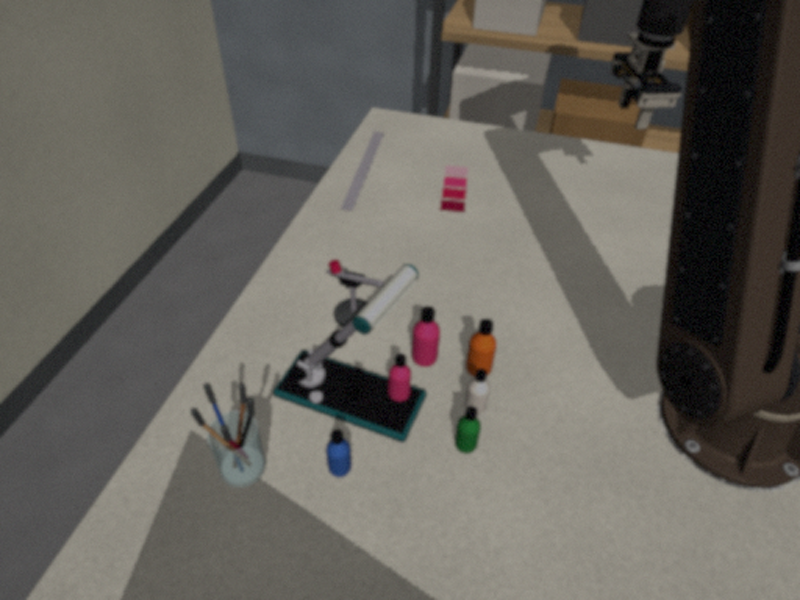

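View pics/top0.png

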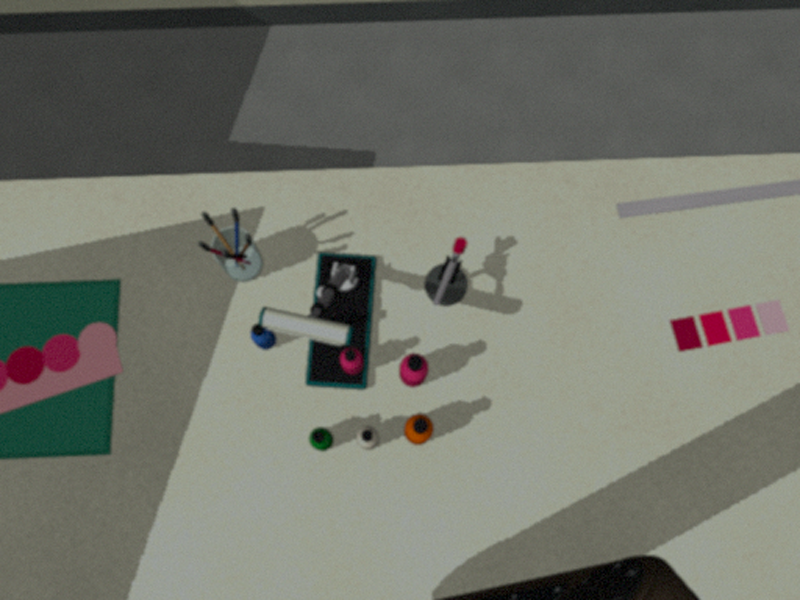

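Pink candidates are: the small bottle on the base, at side (400,382) and top (350,360); the larger pink bottle on the table, at side (426,340) and top (414,370). There are also flat pink swatches and circles. I choose the one on the plate. Next I'll measure from the clouds.

```bash
python3 - <<'E'
from h import *
G={n:dict(np.load("pics/%s0.npz"%n)) for n in("side","top")}
g=G["top"];W=cloud(g);im=g["im"]
s=512/800
pts=[("pink",350,355),("bigpink",414,366),("green",320,436),("white",368,434),("orange",419,425),("blue",262,330),("headL",266,322),("headR",346,336),("headmid",305,328),("jar",243,262),("stand",440,290),("knob",342,275),("plTL",322,258),("plTR",373,260),("plBR",364,384),("plBL",312,381),("table",450,420)]
for n,u,v in pts: print(n,np.round(W[int(v*s),int(u*s)],3))
# plate rim+top: z 0.01..0.03 in region
Ws=cloud(G["side"])
for n,w,i in(("top",W,im),("side",Ws,G["side"]["im"])):
    dark=i.max(-1)<110
    m=(np.abs(w[...,2]-0.018)<0.006)&(w[...,0]>.3)&(w[...,0]<.9)&(np.abs(w[...,1])<.4)&dark
    k,l,st,c=cv2.connectedComponentsWithStats(m.astype(np.uint8));b=1+st[1:,4].argmax()
    p=w[l==b][:,:2].astype(np.float32);r=cv2.minAreaRect(p*1000);print(n,r,cv2.boxPoints(r).round(), w[l==b][:,2].mean())
    m=(w[...,2]>.11)&(i.min(-1)>110)&(w[...,0]>.3)&(w[...,0]<.9)&(w[...,1]<.45)&(w[...,1]>-.1)
    k,l,st,c=cv2.connectedComponentsWithStats(m.astype(np.uint8))
    for b in range(1,k):
        if st[b,4]>60:
            p=w[l==b];print("white",len(p),p.mean(0).round(3),p.min(0).round(3),p.max(0).round(3))
E
```

```text
pink [0.559 0.112 0.112]
bigpink [0.535 0.011 0.124]
green [0.431 0.167 0.096]
white [0.432 0.088 0.098]
orange [0.44  0.005 0.12 ]
blue [0.612 0.262 0.091]
headL [0.575 0.218 0.298]
headR [0.551 0.108 0.299]
headmid [0.566 0.164 0.299]
jar [0.732 0.293 0.101]
stand [ 0.661 -0.04   0.127]
knob [0.699 0.125 0.105]
plTL [0.759 0.164 0.022]
plTR [0.753 0.072 0.019]
plBR [0.525 0.096 0.019]
plBL [0.535 0.187 0.017]
table [ 0.458 -0.057 -0.003]
top ((645.2495727539062, 131.77694702148438), (107.70006561279297, 249.05551147460938), 83.92341613769531) [[516.  91.]
 [763.  65.]
 [775. 172.]
 [527. 199.]] 0.018119196127229308
white 623 [0.566 0.165 0.299] [0.543 0.108 0.284] [0.59  0.223 0.306]
side ((642.9915771484375, 133.337646484375), (112.53797912597656, 248.72268676757812), 83.60926055908203) [[513.  91.]
 [760.  64.]
 [773. 175.]
 [526. 203.]] 0.017356726193812344
white 577 [0.563 0.167 0.297] [0.54  0.102 0.28 ] [0.588 0.225 0.304]
```

```bash
python3 - <<'E'
from h import *
from scipy.optimize import least_squares
G={n:dict(np.load("pics/%s0.npz"%n)) for n in("side","top")}
P=[];H=np.array([.7186,.1247,.055])
for n in G:
    w=cloud(G[n]).reshape(-1,3);i=G[n]["im"].reshape(-1,3)
    k=np.linalg.norm(w-[.566,.165,.289],axis=1)<.08
    k&=(w[:,2]>.265)
    P.append(w[k])
    # pink bottle
    hsv=cv2.cvtColor(G[n]["im"],cv2.COLOR_RGB2HSV).reshape(-1,3)
    b=np.hypot(w[:,0]-.555,w[:,1]-.112)<.035
    p=b&(w[:,2]>.03)&(w[:,2]<.2)&(hsv[:,1]>120)&(hsv[:,0]>150)
    print(n,"pink",w[p].mean(0).round(4),w[p].min(0).round(3),w[p].max(0).round(3))
    def res(q,pts=w[p&(w[:,2]<.074)]): return np.hypot(pts[:,0]-q[0],pts[:,1]-q[1])-.019
    if (p&(w[:,2]<.074)).sum()>10:print(" fit",least_squares(res,[.55,.112],loss="soft_l1",f_scale=.002).x, (p&(w[:,2]<.074)).sum())
    c=b&(w[:,2]>.08)&(w[:,2]<.14)&(i.max(1)<70)
    print("  cap",c.sum(),np.median(w[c],0).round(4),np.percentile(w[c],[5,95],axis=0).round(3))
    # mast points
    r=w-H;m=np.array([-.153,.04,.234]);m/=np.linalg.norm(m);t=r@m;d=np.linalg.norm(r-t[:,None]*m,axis=1)
    k=(t>.05)&(t<.25)&(d<.03)
    for a in np.arange(.05,.25,.02):
        kk=k&(t>=a)&(t<a+.02); 
        if kk.sum()>3: print("  t%.2f"%a,kk.sum(),(r[kk]-t[kk][:,None]*m).mean(0).round(4))
def cyl(q,pts):
    d=np.array([q[3],1,q[4]]);d/=np.linalg.norm(d);r=pts-q[:3]
    return np.linalg.norm(r-(r@d)[:,None]*d,axis=1)-.014
for pts in(P[0],P[1],np.vstack(P)):
    s=least_squares(lambda q:np.r_[cyl(q,pts),(q[1]-.165)*1e-1],[.566,.165,.288,.2,0],loss="soft_l1",f_scale=.002)
    d=np.array([s.x[3],1,s.x[4]]);d/=np.linalg.norm(d);t=(pts-s.x[:3])@d
    c=s.x[:3]+d*(np.percentile(t,1)+np.percentile(t,99))/2
    print("head",c.round(4),d.round(3),np.percentile(t,[1,99]).round(3)); v=c-H;L=np.linalg.norm(v)
    print(" len",L,"lean",np.arctan2(np.hypot(v[0],v[1]),v[2]),"az",np.degrees(np.arctan2(-v[1],-v[0])),"psi head",np.degrees(np.arctan2(-d[0],d[1])))
E
```

```text
side pink [0.5565 0.1264 0.0666] [0.54  0.113 0.03 ] [0.575 0.134 0.112]
 fit [0.55887977 0.11326913] 142
  cap 41 [0.5594 0.1194 0.1113] [[0.552 0.111 0.102]
 [0.565 0.123 0.114]]
  t0.05 31 [0.0028 0.0078 0.0005]
  t0.07 36 [0.0025 0.008  0.0003]
  t0.09 35 [0.0034 0.0078 0.0009]
  t0.11 68 [0.0028 0.0066 0.0007]
  t0.13 32 [0.0029 0.0062 0.0008]
  t0.15 34 [0.003  0.0059 0.001 ]
  t0.17 27 [0.0042 0.0064 0.0017]
top pink [0.5546 0.1131 0.0801] [0.542 0.096 0.03 ] [0.576 0.132 0.119]
 fit [0.56150105 0.1146306 ] 40
  cap 49 [0.5617 0.112  0.1114] [[0.553 0.105 0.084]
 [0.574 0.12  0.116]]
  t0.05 23 [ 0.0073 -0.0052  0.0056]
  t0.07 22 [ 0.0072 -0.005   0.0056]
  t0.09 17 [ 0.0079 -0.0052  0.006 ]
  t0.11 50 [ 0.0065 -0.0031  0.0048]
  t0.13 27 [ 0.0071 -0.0034  0.0052]
  t0.15 20 [ 0.0065 -0.0033  0.0048]
  t0.17 22 [ 0.0072 -0.0031  0.0052]
  t0.19 17 [ 0.0075 -0.0045  0.0057]
  t0.21 50 [ 0.0061 -0.0017  0.0043]
  t0.23 16 [ 0.0067 -0.0023  0.0048]
head [0.5691 0.1661 0.2878] [0.257 0.966 0.001] [-0.063  0.065]
 len 0.2797437337078515 lean 0.5876584825974698 az -15.490773082990941 psi head -14.903870011126648
head [0.5705 0.1641 0.2884] [ 0.261  0.965 -0.001] [-0.065  0.063]
 len 0.2792404744608686 lean 0.581113670743913 az -14.886949702091616 psi head -15.150440177930571
head [0.5699 0.1651 0.2882] [ 0.258  0.966 -0.   ] [-0.065  0.065]
 len 0.27953433294325153 lean 0.5839320642561233 az -15.178971164288905 psi head -14.951810243703148
```

```bash
cat >> h.py <<'E'
HG=np.array([.7186,.1247,.055]); BASE=np.radians(-6.1)
def mast(psi,lean):  # m (along mast), y (head axis), xu (upper side)
    c,s=np.cos(psi),np.sin(psi); X=np.array([c,s,0]);Y=np.array([-s,c,0]);Z=np.array([0,0,1.])
    m=-X*np.sin(lean)+Z*np.cos(lean); return m,Y,np.cross(Y,m)
def tool(psi,lean,sg):
    m,Y,xu=mast(psi,lean); y=sg*xu; z=-m
    return np.c_[np.cross(y,z),y,z]
HEAD=np.array([.5699,.1651,.2882]);PSI=np.radians(-15.05);LEAN=.584
E
python3 - <<'E'
from h import *
m,Y,xu=mast(PSI,LEAN);print(m)
for sg in(1,-1):
    for p in(HEAD+.13*m,HEAD-.013*m,HEAD-.13*m):
        q=robot.ik(p,tool(PSI,LEAN,sg));print(sg,p.round(3),None if q is None else np.round(q,1))
    p=HG+.15*mast(BASE,LEAN)[0];q=robot.ik(p,tool(BASE,LEAN,sg));print(" al",None if q is None else np.round(q,1))
E
```

```text
[-0.53245334  0.14316857  0.83426387]
1 [0.501 0.184 0.397] [ 62.2 -11.6 -34.7  36.8 -64.   87.1]
1 [0.577 0.163 0.277] [ 47.4  -2.3 -44.6  47.7 -41.4  82.6]
1 [0.639 0.146 0.18 ] [ 30.4   7.6 -51.1  75.4 -23.9  65.6]
 al [ 19.3   5.3 -54.2  91.4 -13.7  66.9]
-1 [0.501 0.184 0.397] [ 62.2 -11.6 -34.7  36.8 -64.  -92.9]
-1 [0.577 0.163 0.277] [ 47.4  -2.3 -44.6  47.7 -41.4 -97.4]
-1 [0.639 0.146 0.18 ] [  30.4    7.6  -51.1   75.4  -23.9 -114.4]
 al [  19.3    5.3  -54.2   91.4  -13.7 -113.1]
```

```bash
python3 - <<'E'
from h import *
m=mast(PSI,LEAN)[0]
for TL in(.384,.284):
  zt=-mast(PSI,TL)[0]
  for p in(HEAD-.12*zt,HEAD+.01*zt,HEAD+.01*zt-.06*m,HEAD+.01*zt-.115*m):
    q=robot.ik(p,tool(PSI,TL,1));print(p.round(3),None if q is None else np.round(q,1))
  p=HG+.164*mast(BASE,LEAN)[0]-.01*mast(BASE,TL)[0];q=robot.ik(p,tool(BASE,TL,1));print(" al",None if q is None else np.round(q,1))
E
```

```text
[0.526 0.177 0.399] [ 52.3  -5.7 -20.2  21.9 -68.1 105.7]
[0.574 0.164 0.279] [ 45.9   0.9 -30.3  25.1 -50.5 104.3]
[0.605 0.156 0.229] [ 41.9   5.6 -32.8  27.6 -42.6 104. ]
[0.635 0.148 0.183] [ 38.3  10.2 -34.7  31.1 -35.6 102.6]
 al [ 36.    8.7 -35.9  28.4 -31.9 115.4]
[0.537 0.174 0.403] [ 47.5  -2.2 -12.5  15.1 -72.6 113.8]
[0.573 0.164 0.279] [ 43.4   3.3 -23.3  16.8 -55.9 113. ]
[0.605 0.156 0.229] [ 40.    7.8 -25.2  17.7 -48.9 114.2]
[0.634 0.148 0.183] [ 37.2  12.3 -26.3  19.  -42.8 114.7]
 al [ 35.1  11.1 -27.1  16.5 -40.6 127.3]
```

```bash
python3 - <<'E'
from h import *
TL=.3;R=tool(PSI,TL,1);zt=R[:,2];m=mast(PSI,LEAN)[0]
robot.goto(HEAD-.13*zt,R);print(robot.read_t(),robot.read_position())
robot.servo_line(HEAD+.010*zt,speed=.12)
print(robot.read_force()); robot.move_gripper(0.0);print(robot.read_grip_width()*88,robot.read_finger_force(),robot.read_force(),robot.read_t())
g=grab("top");g2=grab("side")
cv2.imwrite("pics/grip.png",cv2.resize(np.hstack([g["im"][130:270,130:310],g2["im"][130:290,130:330][:140,:180]])[:,:,::-1],None,fx=2.2,fy=2.2,interpolation=cv2.INTER_CUBIC))
E
```

```text
3.1917 [0.53298354 0.17469115 0.41225931]
[-0.85194769  0.36496165 -0.45717561]
27.4689568602878 29.99990701675415 [ 1.82855097  0.49678935 -0.0431991 ] 5.4917
```

View pics/grip.png

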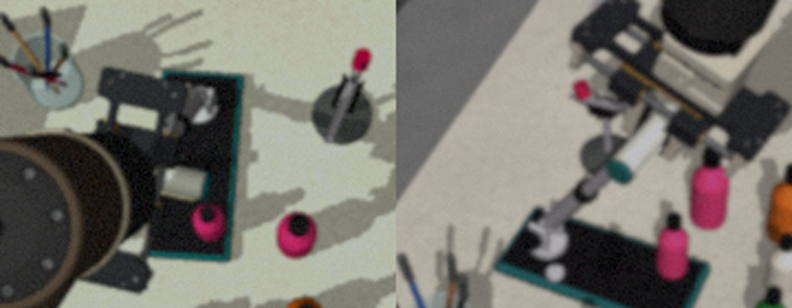

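The gripper holds the head (side crop about (640,140)). The small pink bottle stands on the plate (crop (673,255)) and the larger one on the table (710,195), so the choice is confirmed. Now I'll push along the mast.

```bash
python3 - <<'E'
from h import *
m=mast(PSI,LEAN)[0];p0=robot.read_position();f0=robot.read_force()
hist=[]
for k in range(1,32):
    s=.005*k if k<26 else .125+.002*(k-25)
    if s>.124: break
    robot.servo_line(p0-s*m,speed=.03)
    a=robot.read_position();f=robot.read_force()-f0;hist.append((round(s*1e3),round((p0-a)@m*1e3,1),round(f@m,1),round(np.linalg.norm(f-(f@m)*m),1)))
    if f@m>17: break
print(hist,robot.read_t());print(robot.read_grip_width()*88)
E
```

```text
[(5, np.float64(5.3), np.float64(-1.1), np.float64(1.0)), (10, np.float64(10.4), np.float64(-3.2), np.float64(1.3)), (15, np.float64(15.4), np.float64(-1.5), np.float64(1.2)), (20, np.float64(20.4), np.float64(-2.6), np.float64(0.9)), (25, np.float64(25.4), np.float64(-2.8), np.float64(0.6)), (30, np.float64(30.4), np.float64(-2.4), np.float64(2.0)), (35, np.float64(35.4), np.float64(-1.0), np.float64(1.5)), (40, np.float64(40.4), np.float64(-3.4), np.float64(1.1)), (45, np.float64(45.0), np.float64(2.3), np.float64(1.0)), (50, np.float64(50.0), np.float64(3.8), np.float64(0.6)), (55, np.float64(55.1), np.float64(3.1), np.float64(1.4)), (60, np.float64(60.1), np.float64(1.7), np.float64(0.9)), (65, np.float64(65.1), np.float64(2.9), np.float64(1.8)), (70, np.float64(70.1), np.float64(2.9), np.float64(1.5)), (75, np.float64(75.1), np.float64(3.6), np.float64(2.0)), (80, np.float64(80.1), np.float64(2.9), np.float64(2.3)), (85, np.float64(85.0), np.float64(3.0), np.float64(1.5)), (90, np.float64(90.0), np.float64(1.5), np.float64(2.6)), (95, np.float64(95.0), np.float64(2.7), np.float64(1.6)), (100, np.float64(100.1), np.float64(2.9), np.float64(3.6)), (105, np.float64(105.1), np.float64(2.0), np.float64(2.6)), (110, np.float64(110.1), np.float64(2.3), np.float64(2.0)), (115, np.float64(115.0), np.float64(2.5), np.float64(2.5)), (120, np.float64(118.0), np.float64(26.6), np.float64(4.6))] 13.1917
27.481680523000982
```

The force steps show the inner tube home at about 42 mm and both on the stop at about 116 mm. Now I'll swivel in line, press once more, release and measure.

```bash
python3 - <<'E'
from h import *
from scipy.spatial.transform import Rotation as Ro
m=mast(PSI,LEAN)[0]
p=robot.read_position()+.001*m;R=robot.read_tcp_rot();f0=robot.read_force()
O=np.array([HG[0],HG[1],0]);tot=BASE-PSI
for k in range(1,5):
    A=Ro.from_euler("z",tot*k/4).as_matrix()
    robot.servo_line(O+A@(p-O),ori=A@R,speed=.05)
print(robot.read_force(),f0,robot.read_grip_width()*88)
m=mast(BASE,LEAN)[0];b=robot.read_position();f0=robot.read_force()
for k in range(1,6):
    robot.servo_line(b-.002*k*m,speed=.03);f=robot.read_force();print(k,(f-f0)@m,f.round(1))
    if f@m>15 : break
robot.move_gripper(1.0)
zt=robot.read_tcp_rot()[:,2]
robot.servo_line(robot.read_position()-.10*zt,speed=.15)
robot.servo_line(robot.read_position()+np.array([-.05,-.2,.08]),speed=.25)
print(robot.read_t(),robot.read_position())
from scipy.optimize import least_squares
P=[]
for n in("side","top"):
    g=grab(n);np.savez("pics/%s1.npz"%n,**g);w=cloud(g).reshape(-1,3)
    cv2.imwrite("pics/%s1.png"%n,cv2.resize(g["im"][100:290,110:340][:,:,::-1],None,fx=3,fy=3,interpolation=cv2.INTER_CUBIC))
    c=HG+.164*m;print(c);P.append(w[(np.linalg.norm(w-c,axis=1)<.08)&(w[:,2]>.17)&(g["im"].reshape(-1,3).min(1)>90)])
    print(len(P[-1]))
def cyl(q,pts):
    d=np.array([q[3],1,q[4]]);d/=np.linalg.norm(d);r=pts-q[:3]
    return np.linalg.norm(r-(r@d)[:,None]*d,axis=1)-.014
for pts in(P[0],P[1],np.vstack(P)):
    s=least_squares(lambda q:np.r_[cyl(q,pts),(q[1]-c[1])*1e-1],[*c,.1,0],loss="soft_l1",f_scale=.002)
    d=np.array([s.x[3],1,s.x[4]]);d/=np.linalg.norm(d);t=(pts-s.x[:3])@d
    cc=s.x[:3]+d*(np.percentile(t,1)+np.percentile(t,99))/2;v=cc-HG
    print("head",cc.round(4),d.round(3),np.percentile(t,[1,99]).round(3)," len",np.linalg.norm(v),"lean",np.arctan2(np.hypot(v[0],v[1]),v[2]),"az",np.degrees(np.arctan2(-v[1],-v[0])),"psi head",np.degrees(np.arctan2(-d[0],d[1])))
E
```

```text
[-2.79364635  3.91041133  1.2489171 ] [-16.09591799   1.45142097  19.53694632] 27.50752208931926
1 19.090625138581665 [-16.5   3.5  15.1]
17.4 [ 0.55404174 -0.06255916  0.35304092]
[0.62868806 0.13430881 0.19181927]
500
[0.62868806 0.13430881 0.19181927]
616
head [0.6276 0.1332 0.1909] [0.112 0.994 0.003] [-0.062  0.06 ]  len 0.1637449598026998 lean 0.592183817342977 az -5.362645539169806 psi head -6.441029129528316
head [0.6301 0.137  0.1916] [0.115 0.993 0.003] [-0.059  0.064]  len 0.16328173041475894 lean 0.5793101342003623 az -7.927064551999428 psi head -6.585829931808137
head [0.629  0.1356 0.1913] [0.114 0.994 0.003] [-0.061  0.064]  len 0.16352839264112765 lean 0.585012705228128 az -6.94662246197293 psi head -6.524254948540336
```

```bash
python3 - <<'E'
from h import *
R0=np.c_[[0,1,0],[1,0,0],[0,0,-1]].astype(float)
B=np.array([.560,.1135])
def T(tilt,ps,sg):
    c,s=np.cos(ps),np.sin(ps);X=np.array([c,s,0]);y=sg*np.array([-s,c,0]);z=X*np.sin(tilt)-np.array([0,0,np.cos(tilt)])
    return np.c_[np.cross(y,z),y,z]
for tl in(.0,.3):
  for ps in(-.1,):
    for sg in(1,-1):
      for p in([.56,.1135,.09],[.56,.1135,.23],[.5,-.12,.072]):
        q=robot.ik(np.array(p),T(tl,ps,sg));print(tl,ps,sg,p,None if q is None else np.round(q,1))
g=dict(np.load("pics/side1.npz"));t=dict(np.load("pics/top1.npz"))
a=cv2.resize(g["im"][215:265,235:300],(520,400),interpolation=cv2.INTER_CUBIC)
b=cv2.resize(t["im"][150:260,170:290],(272,250),interpolation=cv2.INTER_CUBIC)
o=np.zeros((400,800,3),np.uint8);o[:,:520]=a;o[:250,524:796]=b
cv2.imwrite("pics/pk.png",o[:,:,::-1])
E
```

```text
0.0 -0.1 1 [0.56, 0.1135, 0.09] [  31.1   18.1  -22.6    0.   -49.3 -126.8]
0.0 -0.1 1 [0.56, 0.1135, 0.23] [  31.1   10.7  -12.4    0.   -66.9 -126.8]
0.0 -0.1 1 [0.5, -0.12, 0.072] [   8.4   14.7  -30.9    0.   -44.5 -104.1]
0.0 -0.1 -1 [0.56, 0.1135, 0.09] [ 31.1  18.1 -22.6   0.  -49.3  53.2]
0.0 -0.1 -1 [0.56, 0.1135, 0.23] [ 31.1  10.7 -12.4   0.  -66.9  53.2]
0.0 -0.1 -1 [0.5, -0.12, 0.072] [  8.4  14.7 -30.9   0.  -44.5  75.9]
0.3 -0.1 1 [0.56, 0.1135, 0.09] [  36.    10.1  -47.9   31.7  -22.  -160.3]
0.3 -0.1 1 [0.56, 0.1135, 0.23] [  38.7    1.   -32.5   16.9  -45.3 -145.2]
0.3 -0.1 1 [0.5, -0.12, 0.072] [  11.2    6.3  -52.1   18.4  -15.8 -123.9]
0.3 -0.1 -1 [0.56, 0.1135, 0.09] [ 36.   10.1 -47.9  31.7 -22.   19.7]
0.3 -0.1 -1 [0.56, 0.1135, 0.23] [ 38.7   1.  -32.5  16.9 -45.3  34.8]
0.3 -0.1 -1 [0.5, -0.12, 0.072] [ 11.2   6.3 -52.1  18.4 -15.8  56.1]
```

View pics/pk.png

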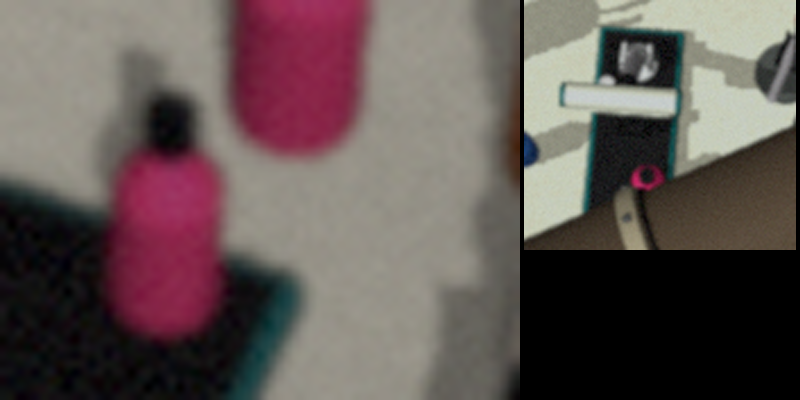

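```bash
cat >> h.py <<'E'
def T(tilt,ps,sg):
    c,s=np.cos(ps),np.sin(ps);X=np.array([c,s,0]);y=sg*np.array([-s,c,0]);z=X*np.sin(tilt)-np.array([0,0,np.cos(tilt)])
    return np.c_[np.cross(y,z),y,z]
E
python3 - <<'E'
from h import *
cam=np.array(robot.camera_info("wrist")["T_tool_cam"])[:3,3];print(cam)
sg=-1 if cam[0]<0 else 1
R=T(.15,-.1,sg);f=np.array([.557,.1138,.092])
robot.move_gripper(.6)
robot.goto(f+[-.02,0,.16],R)
robot.servo_line(f+[0,0,.05],speed=.15)
robot.servo_line(f,speed=.06);print(robot.read_force())
robot.move_gripper(0.0);print(robot.read_grip_width()*88,robot.read_finger_force(),robot.read_force(),robot.read_t())
g=grab("side");cv2.imwrite("pics/pk2.png",cv2.resize(g["im"][130:290,170:330][:,:,::-1],None,fx=3,fy=3,interpolation=cv2.INTER_CUBIC))
E
```

```text
[ 0.07091929 -0.00032656 -0.15913797]
[-0.35122533  1.03415204  0.93910688]
18.304922457491095 30.000111758708954 [ 0.42338759 -0.87095609  1.0856455 ] 24.975
```

View pics/pk2.png

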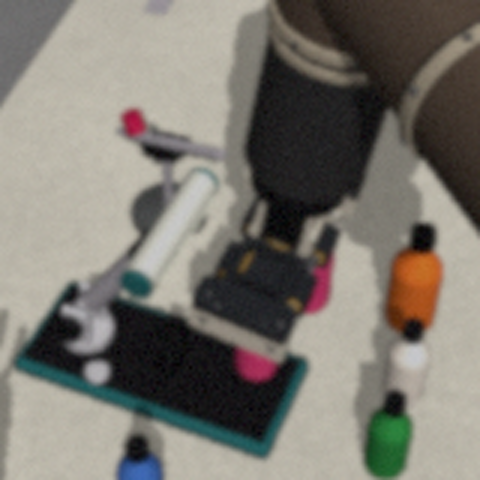

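```bash
python3 - <<'E'
from h import *
p=robot.read_position()
robot.servo_line(p+[-.01,0,.15],speed=.15);print(robot.read_grip_width()*88)
robot.servo_line([.50,-.14,p[2]+.15],speed=.22)
robot.servo_line([.50,-.14,.074+.012],speed=.15);f0=robot.read_force()
for z in np.arange(.080,.069,-.0015):
    robot.servo_line([.50,-.14,z],speed=.03);df=robot.read_force()[2]-f0[2]
    print(round(z,4),round(df,1))
    if df>4: break
robot.move_gripper(.55)
robot.servo_line([.49,-.14,.25],speed=.2)
print(robot.read_t())
g=grab("side");np.savez("pics/side2.npz",**g);t=grab("top");np.savez("pics/top2.npz",**t)
a=cv2.resize(g["im"][90:300,150:330][:,:,::-1],(480,560),interpolation=cv2.INTER_CUBIC)
b=cv2.resize(t["im"][130:290,130:330][:,:,::-1],(310,248),interpolation=cv2.INTER_CUBIC)
o=np.zeros((560,795,3),np.uint8);o[:,:480]=a;o[:248,485:]=b;cv2.imwrite("pics/pl.png",o)
E
```

```text
18.327302341486792
0.08 -0.7
0.0785 -0.2
0.077 -0.7
0.0755 0.2
0.074 1.3
0.0725 12.1
32.0583
```

View pics/pl.png

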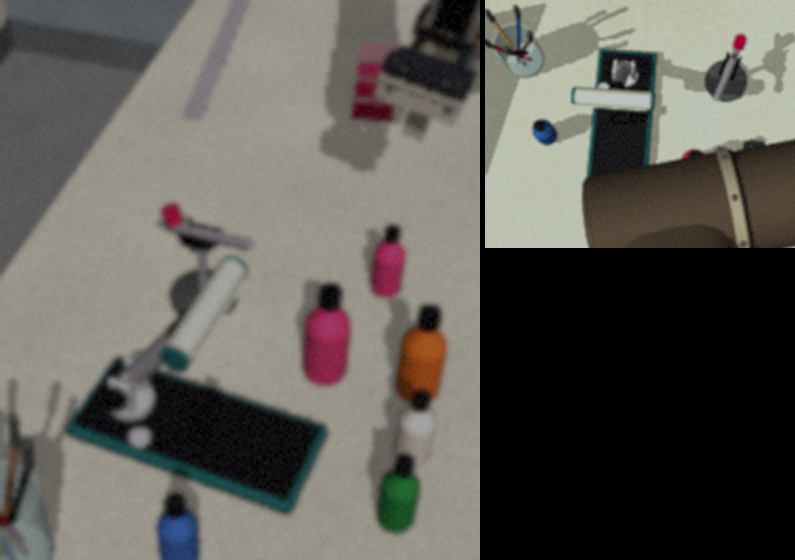

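Pink stands upright on the table (crop (388,265)); the head and the other bottles are unmoved. Now I'll fold the mast by pushing on the lowest tube with the shut fingers.

```bash
python3 - <<'E'
from h import *
R=T(0,BASE,-1 if robot.ik(np.array([.7,.126,.2]),T(0,BASE,1)) is None else 1)
r=.112;D=np.array([-np.cos(BASE),-np.sin(BASE),0]);Z=np.array([0,0,1.])
def tcp(L,gap=0):
    s=r*np.sin(L)-(.011+gap)*np.cos(L)-.0095; z=.055+r*np.cos(L)+(.011+gap)*np.sin(L)
    return np.array([HG[0],HG[1],0])+D*s+Z*z
robot.move_gripper(0.0)
a=tcp(.585,.012)
p=robot.read_position();robot.servo_line([p[0],p[1],.33],speed=.3)
robot.goto(a-D*.03+Z*.14,R);print(robot.read_position(),robot.read_t())
robot.servo_line(a-D*.02,speed=.15);robot.servo_line(a,speed=.08);f0=robot.read_force();print(f0)
for L in np.r_[np.arange(.585,1.55,.08),1.56]:
    robot.servo_line(tcp(L),speed=.07);f=robot.read_force()-f0;print(round(L,2),f.round(1))
    if np.linalg.norm(f)>45: break
e=robot.read_position()
for k in range(1,7):
    f=robot.read_force()-f0
    if f[2]>18: break
    robot.servo_line(e-Z*.0015*k,speed=.03)
print(k,f,robot.read_position(),robot.read_t())
robot.servo_line(robot.read_position()+Z*.15,speed=.2)
robot.servo_line(robot.read_position()+[-.1,-.25,.05],speed=.3)
g=grab("side");t=grab("top");np.savez("pics/side3.npz",**g);np.savez("pics/top3.npz",**t)
a=cv2.resize(g["im"][90:320,110:330][:,:,::-1],(480,502),interpolation=cv2.INTER_CUBIC)
b=cv2.resize(t["im"][130:290,130:330][:,:,::-1],(310,248),interpolation=cv2.INTER_CUBIC)
o=np.zeros((560,795,3),np.uint8);o[:502,:480]=a;o[:248,485:]=b;cv2.imwrite("pics/fold.png",o)
print(robot.read_t())
w=cloud(t).reshape(-1,3);i=t["im"].reshape(-1,3);c=HG+D*.164
k=(np.linalg.norm(w-c,axis=1)<.075)&(i.min(1)>110)&(w[:,2]>.04);q=w[k];print(len(q),np.percentile(q,[2,50,98],axis=0).round(3),c)
d=np.linalg.svd((q-q.mean(0))[:,:2])[2][0];print("psi",np.degrees(np.arctan2(d[0],-d[1])), "head s",(q.mean(0)-HG)@D)
E
```

```text
[0.71520918 0.12403908 0.30185991] 34.825
[ 0.09927264 -0.46181042  0.55808794]
0.58 [ 2.1  0.5 -0.8]
0.66 [4.6 0.8 0.8]
0.74 [4.3 1.6 0.7]
0.82 [ 4.9  1.  -2.2]
0.9 [ 5.2  1.7 -2. ]
0.98 [ 5.8  2.2 -2.9]
1.06 [ 5.5  1.2 -3. ]
1.14 [ 8.1  1.9 -4. ]
1.22 [ 8.   1.9 -3.9]
1.3 [ 8.5  1.2 -4.6]
1.38 [ 8.1  0.8 -3.7]
1.46 [ 7.8  1.5 -3.1]
1.54 [ 7.7  1.1 -3.7]
1.56 [5.7 1.4 0.1]
4 [-4.83286552  1.69243474 19.74925701] [0.61753668 0.13590033 0.0652413 ] 40.9333
43.0083Traceback (most recent call last):
  File "<stdin>", line 29, in <module>
    return _quantile_unchecked(
        a, q, axis, out, overwrite_input, method, keepdims, weights)
    return _ureduce(a,
                    func=_quantile_ureduce_func,
    ...<5 lines>...
                    overwrite_input=overwrite_input,
                    method=method)
    r = func(a, **kwargs)
    result = _quantile(arr,
                       quantiles=q,
    ...<2 lines>...
                       out=out,
                       weights=wgt)
    slices_having_nans = np.isnan(arr[-1, ...])
                                  ~~~^^^^^^^^^
IndexError: index -1 is out of bounds for axis 0 with size 0
```

View pics/fold.png

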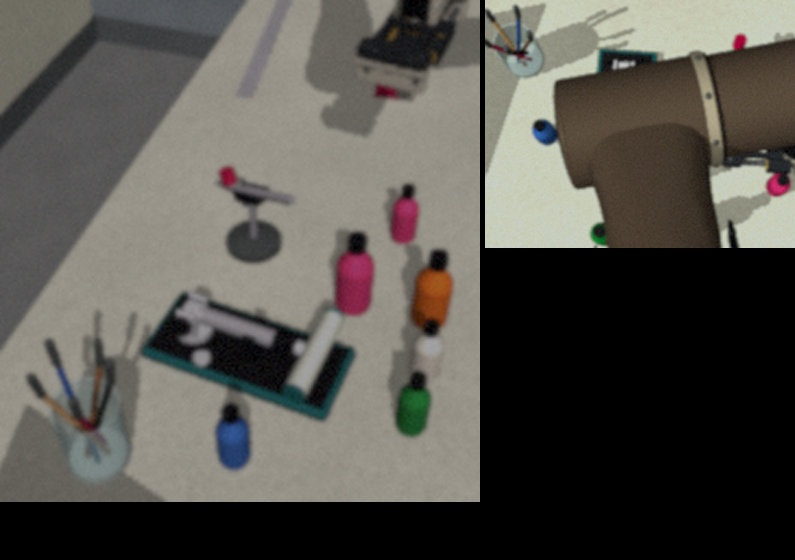

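The mast lies in the cradle, head at about (315,350). I'll check its length and alignment from the side depth.

```bash
python3 - <<'E'
from h import *
from scipy.optimize import least_squares
g=dict(np.load("pics/side3.npz"));w=cloud(g).reshape(-1,3);i=g["im"].reshape(-1,3)
D=np.array([-np.cos(BASE),-np.sin(BASE),0]);c=HG+D*.164
pts=w[(np.linalg.norm(w-c,axis=1)<.08)&(i.min(1)>90)&(w[:,2]>.035)&(np.abs((w-c)@D)<.022)]
def cyl(q):
    d=np.array([q[3],1,q[4]]);d/=np.linalg.norm(d);r=pts-q[:3]
    return np.r_[np.linalg.norm(r-(r@d)[:,None]*d,axis=1)-.014,(q[1]-c[1])*.1]
s=least_squares(cyl,[*c,.1,0],loss="soft_l1",f_scale=.002).x
d=np.array([s[3],1,s[4]]);d/=np.linalg.norm(d);t=(pts-s[:3])@d;cc=s[:3]+d*(np.percentile(t,1)+np.percentile(t,99))/2;v=cc-HG
print(len(pts),cc,np.percentile(t,[1,99]),"len",np.linalg.norm(v),"lean",np.arctan2(np.hypot(v[0],v[1]),v[2]),"az",np.degrees(np.arctan2(-v[1],-v[0])),"psi",np.degrees(np.arctan2(-d[0],d[1])))
E
```

```text
420 [0.55553955 0.14309138 0.05446324] [-0.05849327  0.06043351] len 0.16409522190828893 lean 1.5740673445234497 az -6.435122388435199 psi -6.511217756379292
```

Length 0.164 m, lean 1.57 rad, aligned with the base within 0.01 rad. I'll hand it in.

```bash
python3 -c "
from h import *
print(robot.job_done(),robot.read_t())"
```

```text
the job is handed in; nothing more can be done
the job is handed in; nothing more can be done
```

The job is handed in (no verdict returned): both tubes are pushed home, inner first, the mast lies in its cradle in line with the base, the pink bottle stands upright on the table, and in the last picture the other bottles, jar and stand look untouched.

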